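# Slide the kiln-post crate into its corner

## Robot

A 7-joint arm with a two-finger parallel gripper is mounted at the origin on the work surface. World frame = base frame: x ahead of the robot, y to its left, z up, the work surface at z = 0. Lengths are in mm, angles in degrees, forces in N, time in s.
With the tool pointing down it reaches from about 425 to 1025 mm from the base axis. Payload 3.6 kg.
Tool frame: the origin (TCP) lies midway between the tips of the shut fingers; the grasp point (between the pads) lies 19 mm behind it; x points along the fingers, y is the direction in which the jaws open and shut, and the axes are right-handed (so a half turn about x gives the same grasp; the last joint's range is limited). The gripper opens to 85 mm and grips with 20 to 120 N. Pads are 22 mm wide; open, the fingers measure 114 mm over their backs; the gripper's body (76 mm by 85 mm) begins 54 mm behind the grasp point. The pads swing forward as they close: fully open they stand 13 mm farther back than shut.
Start: joints at [71.19, 33.873, 2.773, 92.16, -1.908, 54.013, -1.931], TCP at [168.671, -705.11, 231.302] pointing down, gripper open.
Joint ranges: [-153.93, 153.93], [-27.13, 128.08], [-72.61, 78.16], [10.71, 143.7], [-87.88, 267.88], [4.46, 118.87], [-176.78, 176.78]. Speed limits (degrees/s): [147.25, 147.25, 180, 180, 180, 180, 180].

## Interface

Orientations are given as [roll, pitch, yaw] about the fixed x, y, z axes, in that order (R = Rz(yaw) Ry(pitch) Rx(roll)).
In Python, from station import robot gives the robot as it stands. The module is installed in compiled form; this text tells all that it offers.
- The arm moves only by the tool apply_moves, never from a script. Its argument "targets" is a list that holds one entry, the list of rows, each a list of 7 numbers: the closure, from 0 (fully open) to 1 (shut), then the shift along the world's x, y, z in cm, then the turn, a rotation vector about the world's x, y, z in rad. In form: [[[jaw, tx, ty, tz, wx, wy, wz], ...]]. A call has 1 to 10 rows; each row shifts and turns the pose as measured when the row begins; what a row does not reach is not made up. A row lasts 1/10 s, in which the tool goes at most 50 mm and 8.59 degrees, less where a joint would pass 70% of its speed; a pose out of reach is approached as far as the arm can. A call is refused whole if a number of a shift passes 5 or a number of a turn 0.15, either way. A call with a gripper value outside its range is refused whole. The fingers move at their own pace and stop on an object; "force" is the grip in N (left out, the last holds). Time passes only in rows, so rows that do not move let the fingers close. It gives the time, the measured TCP pose, the force and the opening at its end, in the units of the state.
- robot.read_state(): the state, without advancing time (a new reading comes with each control period).
- robot.snapshot(name): name is "scene" or "top" or "wrist"; returns a dict with "pixels" (420x560x3 uint8, red, green, blue), "depth" (420x560 float32, mm along the optical axis (not along the pixel's ray), 0 where there is no reading), "fx", "fy", "cx", "cy" (pixels), "cam_to_world" (4x4, takes a point from camera to world coordinates). Camera axes: x right, y up, looking along -z (the intrinsics and any distortion apply to the point x, -y, -z); pixel columns grow to the right and rows downward; lengths in mm; the calibration is good to about 2 mm. A picture is of the moment at which its call begins.
- robot.close_job(): hands the job in, once; it reports no verdict.
Trained networks look in a picture, given as the dict that the camera call returned (one of the last four; its "shot" number tells which), for a name from the list of things; names that differ only in an ending like _2 or _b are one class to them, and where a whole thing is asked for, a point or a joint stands for the part that bears it (a point fixed in the world has none). Each returns a list of dicts, best first, with "confidence" (0 to 1); they miss things now and then, are a little off and sometimes report something else, mostly with a low value. They report only what shows in the picture. A call takes as long as a camera call. They do not tell look-alikes from the thing itself.
- robot.spot_in(picture, name): "extent" ([left, top, right, bottom] in pixels, round what is visible of it).
- robot.outline_of(picture, name): "region" (420x560 bool, what is visible of it) and "extent" ([left, top, right, bottom] in pixels, round what is visible of it).
The state is a dict: "time_s": time; "joint_pos": joint angles; "qd": joint speeds; "effort": joint torques, N m; "tcp_pos": TCP position; "eef_rot": TCP orientation; "force": force on the tool from outside, world axes, zero at the start; "torque": the same for the moment, N m; "gripper_width": opening from 0.0 (shut) to 1.0 (fully open).
Only numpy, scipy, OpenCV 4.12 (cv2) and the standard library are available. Lean on these libraries where they do the work, as an engineer would, in place of code of your own. Each camera call takes 0.05 s, during which the arm holds its last target.

## Task

Push the tall wooden crate of kiln posts across the table into the corner made by the two low wooden battens, until it stands square and flush against both of them. Push with the fingers low, near its base, so that it slides upright without rocking; do not take it by its handle or lift it. Leave the pots, jar, brush and tray where they are, and finish clear of everything.

Things in the scene. Friction and masses are not known exactly. Their poses are not given: they have to be found in the camera images.
- crate: tall loose wooden crate of kiln posts, 0.8-1 kg. Base block 130 mm in x, 90 in y, 40 high, 12 mm proud of the slatted upper part on all sides; 260 mm tall in all, dowel handle along x across the top at 240. Origin: centre of the underside; z up, x away from the robot (within 0.5 rad). Starts 80 to 160 mm left (+y) and 20 to 45 mm near (-x) of the corner origin. Pushed above 65 mm it may tip.
- corner: two battens 30 mm high and wide, fixed at a right angle. Origin: on the table, where the centre of the crate underside is when flush with both, axes then parallel; x away from the robot (yaw within 0.2 rad), y left, z up. Long far batten: inner face at x = +65 mm, y from -75 to +225. Short right batten: inner face at y = -45 mm, x from -115 to +95.
- pot_a: straight thrown clay pot, 86 mm across the foot, 105 mm tall, standing loose behind the long batten, to be left alone; origin: centre of its underside
- pot_b: thrown clay pot, 82 mm across the foot, 98 mm tall, standing loose behind the long batten, to be left alone; origin: centre of its underside
- pot_c: thrown clay pot, 91 mm across the foot, 110 mm tall, standing loose on the left of the table, to be left alone; origin: centre of its underside
- glaze_jar: closed glaze jar, 60 mm across, 85 mm tall, standing loose to the right of the short batten, to be left alone; origin: centre of its underside
- tray: small open wooden tray 130 x 100 x 50 mm, loose on the left of the table, to be left alone; origin: centre of its underside
- brush: brush 170 mm long lying loose on the table on the right of the short batten, to be left alone; origin under it near its middle
There are look-alikes about, which are no part of the job. What is meant by the crate is not blue or purple, and is the larger of those in its own colour.

How it is judged (in metres and radians):
At the end, for the whole second after the job is handed in: the crate stands upright and still on the table, square to the corner (within 4 degrees), with its base no more than 8 mm off its flush place against either batten (x of crate in the frame of corner between -0.008 and 0.006 m and y of crate in the frame of corner between -0.006 and 0.008 m and angle between the x axis of crate and the x axis of corner, either way round below 0.07 rad and angle between crate's own z axis and vertical below 0.04 rad and height (world z) of crate below 0.006 m and linear speed of crate below 0.01 m/s); the robot touches nothing.
It fails at once if the crate is rocked more than 8 degrees (angle between crate's own z axis and vertical above 0.14 rad).
It fails at once if the crate is lifted off the table (height (world z) of crate above 0.02 m).
It fails at once if the crate is touched high up or taken by its handle (grasp point more than 110 mm above the table while touching it) (contact force between any of the fingers, the arm and crate above 0.5 N and height (world z) of the grasp point above 0.11 m).
It fails at once if a bystander is moved more than 20 mm (distance of any of pot_a, pot_b, pot_c, glaze_jar, brush, tray from where it was at the start of the episode above 0.02 m).
It also fails if it takes over 51 s, if anything falls off the work surface, if the arm or the gripper's body presses on something with over 40 N, if the wrist force passes 120 N, or if a joint passes its speed limit or range.

## Working session

There is one attempt and no reset: what is moved stays moved. The work goes in short steps, Python scripts to look and compute and a tool call to move; the robot and the scene stay as the last step left them, time stands still between calls to the robot, and variables do not carry over. Pictures are saved under pics/ and viewed, and the job is handed in when it is done.

Besides the shell and the picture viewer there is one more tool, called as name([rows], argument=value, ...), one row to a line, values as JSON. apply_moves: Moves the arm, as the interface text tells. Its arguments: {"type":"object","properties":{"targets":{"type":"array"},"force":{"type":"number"}},"required":["targets"]}

```bash
mkdir -p pics; cat > h.py <<'E'
import numpy as np, cv2
from station import robot
def save(p,n,crop=None,s=1):
    im=p["pixels"][:,:,::-1]
    if crop: im=im[crop[1]:crop[3],crop[0]:crop[2]]
    if s!=1: im=cv2.resize(im,None,fx=s,fy=s,interpolation=cv2.INTER_CUBIC)
    cv2.imwrite(f"pics/{n}.png",im)
def cloud(p):
    d=p["depth"].astype(float);v,u=np.mgrid[:420,:560]
    X=(u-p["cx"])/p["fx"]*d;Y=-(v-p["cy"])/p["fy"]*d
    P=np.stack([X,Y,-d,np.ones_like(d)],-1)@np.array(p["cam_to_world"]).T
    P=P[...,:3];P[d==0]=np.nan
    return P
E
python3 - <<'E'
from h import *
s=robot.read_state();print(s)
for n in ["scene","top"]:
    p=robot.snapshot(n);save(p,n+"0");print({k:v for k,v in p.items() if k not in("pixels","depth")})
    for t in ["crate","corner","pot_a","glaze_jar","tray","brush"]:
        print(t,[(np.round(r["confidence"],2),r["extent"]) for r in robot.spot_in(p,t)])
    np.savez("pics/%s0.npz"%n,**p)
E
```

```text
{'time_s': 0.0, 'joint_pos': array([71.19023747, 33.92545194,  2.76763882, 92.23765809, -1.90697907,
       54.01058199, -1.93083302]), 'qd': array([-0.00603221,  0.05941209, -0.04707132, -0.00191031,  0.02815012,
       -0.08988646,  0.02663149]), 'effort': array([ 2.48670194e-04, -5.48695922e+01,  1.54671304e+00, -1.98124820e+01,
        9.40986763e-03,  8.77456478e-03, -6.10784213e-06]), 'tcp_pos': array([ 168.47081809, -704.3012678 ,  230.13634671]), 'eef_rot': array([-86.3374118 ,  89.87240142, 107.12015472]), 'force': array([ 1.01382611, -0.22362787,  0.46546945]), 'torque': array([-0.02208051,  0.03924736, -0.00930692]), 'gripper_width': 0.9957931114273764}
{'fx': 397.7411769357903, 'fy': 397.7411769357903, 'cx': 272.7756068023794, 'cy': 213.677770817237, 'cam_to_world': array([[-1.15952842e-01, -6.63744071e-01,  7.38917280e-01,
         1.35828813e+03],
       [ 9.93023880e-01, -6.14296597e-02,  1.00647759e-01,
         1.68129431e+02],
       [-2.14129164e-02,  7.45432897e-01,  6.66236656e-01,
         7.57531893e+02],
       [ 0.00000000e+00,  0.00000000e+00,  0.00000000e+0
[... 1152 characters left out ...]
ot': 2}
crate [(np.float64(0.92), [152.1, 216.1, 202.1, 246.7]), (np.float64(0.89), [231.6, 164.0, 281.4, 232.2]), (np.float64(0.75), [204.7, 248.3, 243.2, 292.2]), (np.float64(0.57), [144.7, 93.3, 216.0, 169.9]), (np.float64(0.46), [275.9, 120.9, 309.5, 165.0])]
corner [(np.float64(0.63), [233.0, 152.4, 342.6, 249.0])]
pot_a [(np.float64(0.89), [272.4, 120.9, 305.3, 162.0]), (np.float64(0.89), [105.4, 171.3, 150.6, 209.3]), (np.float64(0.66), [323.5, 134.4, 355.7, 167.7])]
glaze_jar [(np.float64(0.76), [348.0, 205.3, 370.8, 228.2])]
tray [(np.float64(0.97), [88.6, 235.8, 152.9, 302.0]), (np.float64(0.5), [273.9, 122.8, 305.8, 162.1])]
brush [(np.float64(0.79), [360.6, 235.5, 386.2, 304.1])]
```

View pics/scene0.png

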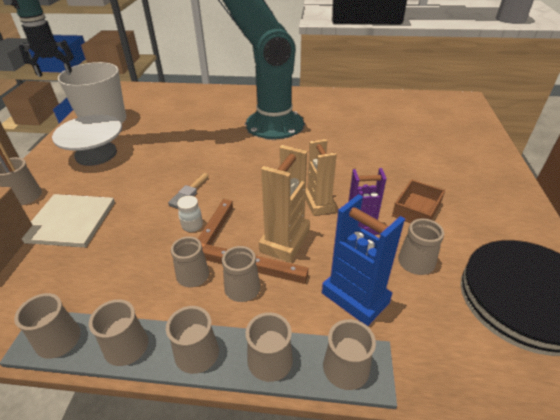

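View pics/top0.png

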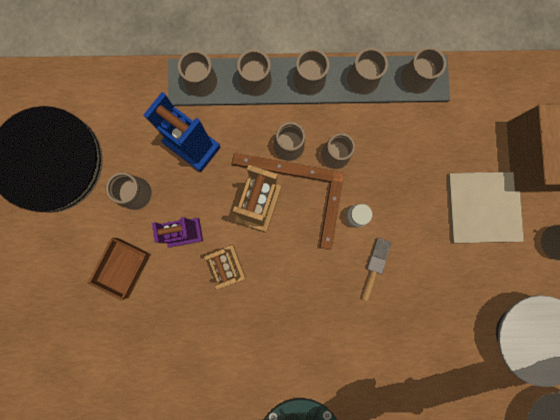

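```bash
python3 - <<'E'
import numpy as np,cv2
im=np.load("pics/top0.npz")["pixels"][80:320,80:400,::-1]
cv2.imwrite("pics/top0c.png",cv2.resize(im,None,fx=2.5,fy=2.5,interpolation=cv2.INTER_CUBIC))
im=np.load("pics/scene0.npz")["pixels"][130:340,160:450,::-1]
cv2.imwrite("pics/scene0c.png",cv2.resize(im,None,fx=2.7,fy=2.7,interpolation=cv2.INTER_CUBIC))
E
```

```text
(no output)
```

View pics/top0c.png

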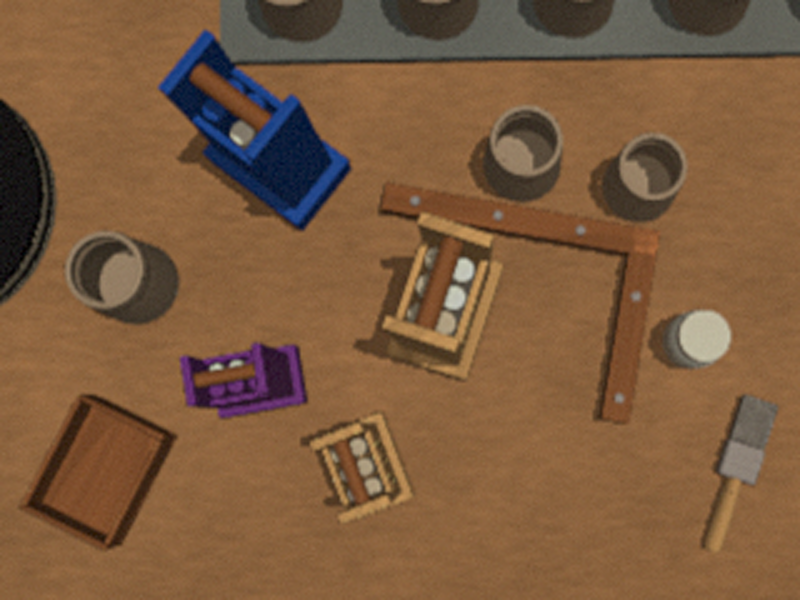

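View pics/scene0c.png

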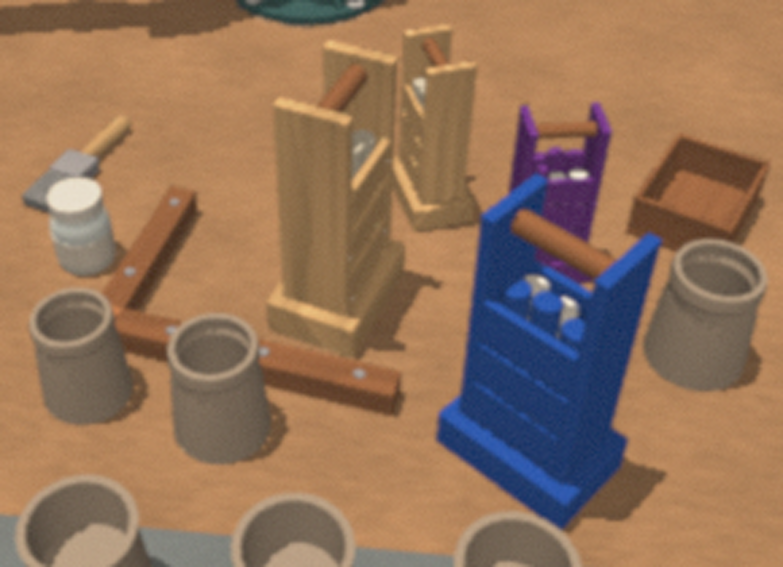

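Candidates in the top picture are light-wood large (256,198), light-wood small (224,267), blue (185,133) and purple (178,231). By the description it is the large light-wood one at (256,198), which the close crops confirm: it is natural wood and bigger than its twin. Next I measure it and the battens.

```bash
cat >> h.py <<'E'
from scipy.optimize import least_squares
def region(P,lo,hi):
    return np.all((P>lo)&(P<hi),-1)
E
python3 - <<'E'
from h import *
for n in ["top","scene"]:
    p=dict(np.load(f"pics/{n}0.npz"));P=cloud(p)
    z=P[...,2]
    # table height
    print(n,"table z",np.nanmedian(z[(P[...,0]>350)&(P[...,0]<800)&(abs(P[...,1])<400)]))
    col=p["pixels"].astype(int);
    # batten: z 22..38, reddish dark
    m=(z>20)&(z<40)&(P[...,0]>400)&(P[...,0]<720)&(P[...,1]>-150)&(P[...,1]<230)
    im=(p["pixels"][:,:,::-1]*0.4).astype(np.uint8);im[m]=[0,255,0]
    m2=(z>60)&(P[...,0]>300);im[m2]=(im[m2]*.5+np.array([0,0,120])).astype(np.uint8)
    cv2.imwrite(f"pics/m_{n}.png",im)
    for (u,v) in ([(256,198),(224,267),(340,180),(290,165),(240,160),(326,245),(185,133),(178,231),(258,225),(123,190)] if n=="top" else [(285,250)]):
        print((u,v),np.round(P[v,u]),col[v,u])
E
```

```text
top table z 1.6569086451115709
(256, 198) [607.  96. 251.] [114  71  37]
(224, 267) [458. 178. 143.] [162 144 115]
(340, 180) [ 677. -123.   32.] [169 104  59]
(290, 165) [720.  10.  32.] [131  82  49]
(240, 160) [736. 143.  32.] [119  76  43]
(326, 245) [505. -80.  32.] [130  83  49]
(185, 133) [750. 246. 261.] [ 20  65 132]
(178, 231) [544. 279. 173.] [74 46 31]
(258, 225) [561.  98.  44.] [106  81  48]
(123, 190) [664. 460.  13.] [145 123  97]
scene table z 0.8223226871801899
(285, 250) [693. 105.  40.] [205 160 103]
```

View pics/m_top.png

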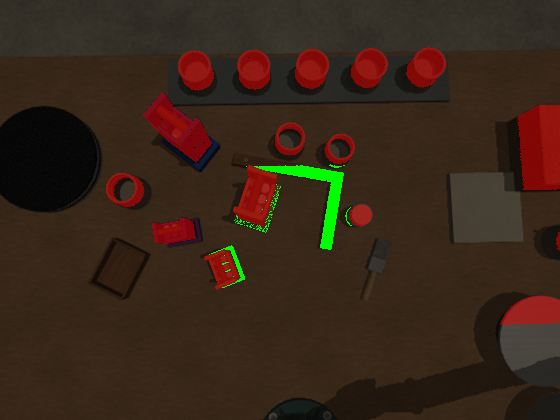

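```bash
cat >> h.py <<'E'
def sdr(q,c,a,hx,hy):
    R=np.array([[np.cos(a),-np.sin(a)],[np.sin(a),np.cos(a)]])
    l=(q-c)@R
    d=np.abs(l)-[hx,hy]
    return np.linalg.norm(np.maximum(d,0),axis=1)+np.minimum(d.max(1),0), l
def fitcorner(Q,x0):
    # Q xyz pts on batten tops
    q=Q[:,:2]
    def L(p,q):
        a=p[2];R=np.array([[np.cos(a),-np.sin(a)],[np.sin(a),np.cos(a)]])
        c=p[:2]
        s1,_=sdr(q,c+R@[80,75],a,15,150)
        s2,_=sdr(q,c+R@[-10,-60],a,105,15)
        return np.minimum(s1,s2)
    # area coverage: grid-based both ways
    from scipy.spatial import cKDTree
    def res(p):
        s=L(p,q)
        # boundary-ness: mean depth centered -> penalise outside strongly
        return np.maximum(s,0)
    def res2(p):
        a=p[2];R=np.array([[np.cos(a),-np.sin(a)],[np.sin(a),np.cos(a)]])
        l=(q-p[:2])@R
        long=(l[:,0]>66)&(l[:,1]>-40)&(l[:,0]<110)
        short=(l[:,1]<-46)&(l[:,0]<60)&(l[:,1]>-90)
        r=np.zeros(len(q))
        r[long]=(l[long,0]-80); r[short]=(l[short,1]+60)
        return r
    p=np.array(x0,float)
    for i in range(10):
        p=least_squares(res2,p,loss="soft_l1",f_scale=10).x
    return p,res(p)
E
python3 - <<'E'
from h import *
for n in ["top","scene"]:
    p=dict(np.load(f"pics/{n}0.npz"));P=cloud(p);z=P[...,2]
    m=(z>24)&(z<36)&(P[...,0]>400)&(P[...,0]<780)&(P[...,1]>-150)&(P[...,1]<200)
    c=p["pixels"].astype(int)
    m&=(c[...,0]-c[...,2]>30)
    hsv=cv2.cvtColor(p["pixels"],cv2.COLOR_RGB2HSV)
    m=cv2.erode(m.astype(np.uint8),np.ones((2,2)))>0
    Q=P[m]
    pp,s=fitcorner(Q,[610,-45,-0.1])
    print(n,len(Q),pp,np.percentile(s,[50,90,99]))
    a=pp[2];R=np.array([[np.cos(a),-np.sin(a)],[np.sin(a),np.cos(a)]])
    l=(Q[:,:2]-pp[:2])@R
    lg=(l[:,0]>66)&(l[:,1]>-40)&(l[:,0]<110);sh=(l[:,1]<-46)&(l[:,0]<60)&(l[:,1]>-90)
    print("long x pct",np.percentile(l[lg,0],[1,5,50,95,99]),"y",np.percentile(l[lg,1],[99,100]));print("short y",np.percentile(l[sh,1],[1,5,50,95,99]),"x",np.percentile(l[sh,0],[0,1]), "xmax",np.percentile(l[l[:,1]<-46,0],[99,100]),"ymin",np.percentile(l[:,1],[0,1]))
    # crate
    m=(P[...,0]>480)&(P[...,0]<760)&(P[...,1]>30)&(P[...,1]<160)&(z>6)
    mb=m&(z>34)&(z<46)
    mu=m&(z>60)&(z<280)
    mf=m&(z>8)&(z<34)&(c[...,0]>150)
    print("base top",mb.sum(),"upper",mu.sum())
    np.savez(f"pics/cr_{n}.npz",b=P[mb],u=P[mu],f=P[mf],corner=pp)
    Q=np.vstack([P[mb],P[mu]])[:,:2].astype(np.float32)
    def f(x):
        sb,_=sdr(P[mb][:,:2],x[:2],x[2],65,45); su,_=sdr(P[mu][:,:2],x[:2],x[2],53,33)
        sbi,_=sdr(P[mb][:,:2],x[:2],x[2],53,33)
        return np.concatenate([np.maximum(sb,0),np.maximum(-sbi,0),np.maximum(su,0)])
    best=None
    for a0 in np.arange(-.5,.51,.1):
        r=least_squares(f,[605,98,a0],loss="soft_l1",f_scale=3)
        if best is None or r.cost<best.cost: best=r
    x=best.x;print("crate",x,best.cost)
    lc=(x[:2]-pp[:2])@R
    print("crate in corner",lc,x[2]-pp[2])
    for nm,mm in (("b",mb),("u",mu),("f",mf)):
        _,l=sdr(P[mm][:,:2],x[:2],x[2],1,1); print(nm,np.percentile(l,[0.5,2,98,99.5],axis=0).round(1).tolist())
E
```

```text
top 1731 [ 6.20879202e+02 -4.65631370e+01 -2.99896809e-01] [  0.          14.263804   223.60969115]
long x pct [66.31526234 66.96298142 74.77295769 88.13021832 91.76987529] y [206.30175449 222.11763728]
short y [-78.72926493 -75.55053649 -60.44030145 -47.97092232 -46.4015455 ] x [-110.89697905 -108.91602201] xmax [92.76101623 95.96907366] ymin [-80.64713226 -76.67014043]
base top 435 upper 1668
crate [ 6.20137727e+02  9.82903536e+01 -3.08656593e-01] 20545.763984548204
crate in corner [-43.50123427 138.16919398] -0.008759783366825813
b [[-67.6, -45.9], [-66.7, -45.0], [138.9, 72.4], [145.7, 87.2]]
u [[-55.9, -34.4], [-55.6, -33.5], [143.4, 30.7], [148.6, 32.4]]
f [[-146.8, 14.7], [-135.9, 15.0], [91.8, 47.7], [91.8, 48.5]]
scene 1240 [ 6.40507667e+02 -4.47097623e+01 -1.58238036e-01] [  0.          47.43191517 241.60235766]
long x pct [66.31999458 67.11522781 75.64098185 85.19186461 86.60577089] y [219.18950488 220.55368958]
short y [-72.04897261 -69.95452283 -57.57529152 -47.18236521 -46.48879354] x [-130.52474711 -127.27423328] xmax [58.31812549 67.32580509] ymin [-72.86114164 -70.74124041]
base top 440 upper 3372
crate [ 6.22338444e+02  9.65522351e+01 -3.32395739e-01] 1912.0872172649122
crate in corner [-40.20207931 136.63405651] -0.1741577032028871
b [[-63.6, -44.2], [-58.7, -41.5], [64.7, 44.7], [65.2, 45.3]]
u [[-51.5, -31.9], [-48.6, -30.2], [53.4, 33.4], [54.1, 33.6]]
f [[-148.5, -32.5], [62.3, -23.8], [120.8, 96.6], [123.4, 99.8]]
```

```bash
cat > meas.py <<'E'
from h import *
def R2(a): return np.array([[np.cos(a),-np.sin(a)],[np.sin(a),np.cos(a)]])
def corner(P,p0,crate=None):
    z=P[...,2]; Q=P[(z>25)&(z<37)][:,:2]
    if crate is not None:
        s,_=sdr(Q,crate[:2],crate[2],65,45); Q=Q[s>6]
    p=np.array(p0,float)
    for w in (30,25,20,18,17,17,17,17):
        l=(Q-p[:2])@R2(p[2])
        lg=(abs(l[:,0]-80)<w)&(l[:,1]>-40)&(l[:,1]<220)
        sh=(abs(l[:,1]+60)<w)&(l[:,0]<60)&(l[:,0]>-112)
        def r(x):
            l1=(Q[lg]-x[:2])@R2(x[2]);l2=(Q[sh]-x[:2])@R2(x[2])
            return np.concatenate([l1[:,0]-80,l2[:,1]+60])
        p=least_squares(r,p,loss="soft_l1",f_scale=5).x
    l=(Q-p[:2])@R2(p[2]);
    lg=(abs(l[:,0]-80)<25)&(l[:,1]>-40)&(l[:,1]<220);sh=(abs(l[:,1]+60)<25)&(l[:,0]<60)&(l[:,0]>-112)
    return p,(lg.sum(),np.percentile(l[lg,0],[2,98]).round(1),sh.sum(),np.percentile(l[sh,1],[2,98]).round(1),np.percentile(l[sh,0],[0,2]).round(1))
def crate(P,x0,up=True):
    z=P[...,2];near=np.hypot(P[...,0]-x0[0],P[...,1]-x0[1])<95
    B=P[near&(z>36)&(z<46)][:,:2];U=P[near&(z>130)&(z<275)][:,:2]
    x=np.array(x0,float)
    for it in range(3):
        sb,_=sdr(B,x[:2],x[2],65,45);su,_=sdr(U,x[:2],x[2],53,33)
        b=B[sb<10];u=U[su<10]
        def f(x):
            sb,_=sdr(b,x[:2],x[2],65,45); su,_=sdr(u,x[:2],x[2],53,33);si,_=sdr(b,x[:2],x[2],53,33)
            return np.concatenate([np.maximum(sb,0),np.maximum(-si,0),np.maximum(su,0)])
        best=None
        for a0 in (x[2]-.1,x[2],x[2]+.1):
            r=least_squares(f,[x[0],x[1],a0],loss="soft_l1",f_scale=2)
            if best is None or r.cost<best.cost: best=r
        x=best.x
    out=[]
    for m in (b,u):
        _,l=sdr(m,x[:2],x[2],1,1); out.append(np.percentile(l,[0.5,2,98,99.5],axis=0).round(1).tolist())
    return x,best.cost,out
def rel(x,p): return (x[:2]-p[:2])@R2(p[2]),x[2]-p[2]
E
python3 - <<'E'
from meas import *
for n in ["top","scene"]:
    P=cloud(dict(np.load(f"pics/{n}0.npz")))
    x,c,o=crate(P,[620,97,-.32]);print(n,"crate",x.round(3),c,o)
    p,i=corner(P,[640,-45,-.15],x);print("corner",p.round(3),i)
    print(rel(x,p))
E
```

```text
top crate [ 6.17668e+02  9.91180e+01 -3.37000e-01] 129.58040527841897 [[[-64.8, -44.9], [-64.0, -44.6], [60.8, 41.3], [63.5, 43.5]], [[-52.7, -33.2], [-52.6, -33.1], [50.8, 30.9], [52.5, 32.0]]]
corner [ 6.19064e+02 -4.11190e+01 -2.00000e-01] (np.int64(1071), array([65.4, 94.8]), np.int64(728), array([-74.6, -45.6]), array([-111.9, -108.8]))
(array([-29.27956725, 137.15413547]), np.float64(-0.13631868032158734))
scene crate [ 6.22044e+02  9.64980e+01 -3.34000e-01] 166.8773470480988 [[[-63.8, -43.3], [-59.6, -40.8], [65.0, 44.7], [65.3, 45.1]], [[-51.3, -31.8], [-48.5, -30.1], [53.4, 33.4], [54.2, 33.7]]]
corner [ 6.2532e+02 -4.2374e+01 -1.9700e-01] (np.int64(723), array([64.2, 93.8]), np.int64(485), array([-75.7, -46.2]), array([-109.9, -106.1]))
(array([-30.45064515, 135.5318895 ]), np.float64(-0.136315588781356))
```

```bash
python3 - <<'E'
from meas import *
from scipy.spatial.transform import Rotation as Ro
c=np.array([621,-42,-.199])
pts=[]
for n in ["top","scene"]:
    d=dict(np.load(f"pics/{n}0.npz"));P=cloud(d);pts.append(np.c_[P.reshape(-1,3),d["pixels"].reshape(-1,3)])
A=np.vstack(pts);A=A[~np.isnan(A[:,0])]
l=(A[:,:2]-c[:2])@R2(c[2])
# occupancy max height map 20mm
print("rows x' from 200 down, cols y' from 440 to -180; max z cm")
ys=np.arange(440,-181,-20)
print("      ",*["%4d"%y for y in ys])
for x in np.arange(200,-281,-20):
    row=[]
    for y in ys:
        m=(abs(l[:,0]-x)<10)&(abs(l[:,1]-y)<10)
        row.append("%4d"%(A[m,2].max()/10) if m.any() else "   .")
    print("%5d "%x,*row)
s=robot.read_state()
from scipy.spatial.transform import Rotation as Ro
print(Ro.from_euler("xyz",s["eef_rot"],degrees=True).as_matrix().round(3))
E
```

```text
rows x' from 200 down, cols y' from 440 to -180; max z cm
        440  420  400  380  360  340  320  300  280  260  240  220  200  180  160  140  120  100   80   60   40   20    0  -20  -40  -60  -80 -100 -120 -140 -160 -180
  200     0    1    2    1    2    0    0    0    0    0    0    0    0    0    0    0    0    2    5    0    0    0    0    0    0    0    0    0    0    0    0    0
  180     0    0    0    3    0    0    0    0    0    0    0    0    0    0    0    0   10   10   10   10    3    0    0   10   10   10    9    0    0    0    0    0
  160     0    0    3   25   25    3    0    0    0    0    0    0    0    0    0    0   10   10    1   10   10    0    4   10   10    9   10    0    0    0    0    0
  140     0    0    4   26   26   18   17    4    0    0    0    0    0    0    0    0   10   10    1   10   10    0    6   10    1    7   10    0    0    0    0    0
  120     0    3   26   26   25   24   19   25   24    3    0    0    0    0    0    0   10   11   10   11    6    0    0   10   10   10   10    0    0    0    0    0
  100     0    4   26   26   25   25   2
[... 2672 characters left out ...]
0    0    0    0    0   13   18   19   19   19    0    0    0    0    0    0    0    0    0    0    0    0    0    0    0    2
 -240     1    5    5    0    0    0    0    0    0    0    0    0   19   19   19    3    0    0    0    0    0    0    0    0    0    0    0    0    0    0    0    2
 -260     1    5    5    0    0    0    0    0    0    0    0    0    0   19    3    0    0    0    0    0    0    0    0    0    0    0    0    0    0    0    0    0
 -280     1    5    0    0    0    0    0    0    0    0    0    0    0    0    0    0    0    0    0    0    0    0    0    0    0    0    0    0    0    0    0    0
[[ 0.     0.233 -0.973]
 [-0.    -0.973 -0.233]
 [-1.     0.     0.   ]]
```

```bash
python3 - <<'E'
from meas import *
pts=[]
for n in ["top","scene"]:
    d=dict(np.load(f"pics/{n}0.npz"));P=cloud(d);pts.append(P.reshape(-1,3))
A=np.vstack(pts);A=A[~np.isnan(A[:,0])]
ys=np.arange(200,-901,-50)
print("      ",*["%4d"%y for y in ys])
for x in np.arange(700,-51,-50):
    print("%5d "%x,*[("%4d"%(A[m,2].max()/10) if (m:=(abs(A[:,0]-x)<25)&(abs(A[:,1]-y)<25)).any() else "   .") for y in ys])
E
```

```text
200  150  100   50    0  -50 -100 -150 -200 -250 -300 -350 -400 -450 -500 -550 -600 -650 -700 -750 -800 -850 -900
  700     0    3   26    4    3    3   10    9    0    0    0    0    2    2    2    2   15   15    .    .    .    .    .
  650     0   18   26   26    0    0    3    3    0    0    0    0    2    2    2    2   15   15    7    1    .    .    .
  600     0   26   26   18    0    0    3    9    8    0    0    0    2    2    2    2    2    0    0    0    .    .    .
  550     0   26   26    4    0    3    3    8    9    0    0    0    2    2    2    2    2    0   15    9    .    .    .
  500    19   19    0    0    0    3    3    0    2    2    0    0    2    2    2    2    2   11   16   16    .    .    .
  450    19   19    0    0    0    0    0    0    2    2    0    0    0    0    0    0    0    0   11   16    .    .    .
  400    19   19    0    0    0    0    0    0    2    0    0    0    0    0    0    0    0    0    0    0    .    .    .
  350     0    0    0    0    0    0    0    2    2    0    0    0    0    0   10   10   10   10    9    0    0    .    .
  300     
[... 265 characters left out ...]
    0    0    0    0    0    0    0    0    0   10   10   10   46   47   45   29    0    .
  150     0    0    0    0    0    0    0    0    0    0    0    0    0    0    0   10   10   46   45   31    0    0    .
  100     0    0    1    4   33   32    1    0    0    0    0    0    0    0    0    0   18   18   18   19    .    0    .
   50     0    0   30   35   42   44   44   44    0    0    0    0    0    0    0    0   18    .    .   18   18    0    .
    0     0    0    4   35   43   43   37   43    0    0    0    0    0    0    0    0   19    .    .   18   18    0    .
  -50     0    0    1   33   34   25   27    0    0    0    0    0    0    0    0    0   18   18   18   19    .    0    .
```

apply_moves([
  [[0.3,0,0,5,0,0,0],[0.3,0,0,5,0,0,0],[0.3,0,0,5,0,0,0],[0.3,0,0,4,0,0,0]],
])

```text
time_s: 1.1
tcp_pos: [167.2, -698.7, 417.4]
eef_rot: [-87.2, 88.9, 106.2]
force: [0.9, -1.3, -0.0]
gripper_width: 0.705
```

apply_moves([
  [[0.3,2.8,4.5,0,0,0,0.142],[0.3,2.8,4.5,0,0,0,0.142],[0.3,2.8,4.5,0,0,0,0.142],[0.3,2.8,4.5,0,0,0,0.142],[0.3,2.8,4.5,0,0,0,0.142],[0.3,2.8,4.5,0,0,0,0.142],[0.3,2.8,4.5,0,0,0,0.142],[0.3,2.8,4.5,0,0,0,0.142],[0.3,2.8,4.5,0,0,0,0],[0.3,2.8,4.5,0,0,0,0]],
])

```text
time_s: 2.1
tcp_pos: [426.0, -276.4, 429.8]
eef_rot: [30.8, 89.1, -69.0]
force: [1.6, -0.1, -0.5]
gripper_width: 0.7
```

apply_moves([
  [[0.3,2.1,4.8,0,0,0,0],[0.3,2.1,4.8,0,0,0,0],[0.3,2.1,4.8,0,0,0,0],[0.3,2.1,4.8,0,0,0,0],[0.3,2.1,4.8,0,0,0,0],[0.3,2.1,4.8,0,0,0,0],[0.3,2.1,4.8,0,0,0,0],[0.3,2.1,4.8,0,0,0,0],[0.3,2.1,4.8,0,0,0,0],[0.3,2.1,4.8,0,0,0,0]],
])

```text
time_s: 3.1
tcp_pos: [624.7, 182.1, 433.0]
eef_rot: [44.6, 88.5, -55.5]
force: [0.1, -0.1, 0.9]
gripper_width: 0.701
```

```bash
cat >> meas.py <<'E'
from scipy.spatial.transform import Rotation as Ro
C=np.array([621,-42,-.199])
def status(th=25,mode="y"):
    s=robot.read_state();t=s["tcp_pos"];l=(t[:2]-C[:2])@R2(C[2])
    M=Ro.from_euler("xyz",s["eef_rot"],degrees=True)
    ex=np.r_[R2(C[2])[:,0],0];ey=np.r_[R2(C[2])[:,1],0];ez=np.array([0,0,1.])
    th=np.radians(th)
    if mode=="y": d=-np.cos(th)*ez-np.sin(th)*ey; cand=[ex,-ex]
    else: d=-np.cos(th)*ez+np.sin(th)*ex; cand=[ey,-ey]
    rv=[]
    for yy in cand:
        T=np.c_[d,yy,np.cross(d,yy)]
        rv.append((Ro.from_matrix(T)*M.inv()).as_rotvec())
    print("t",round(s["time_s"],2),"tcp",t.round(1),"corner",l.round(1),"F",s["force"].round(1),"w",round(s["gripper_width"],2))
    print("rot needed",[r.round(3).tolist() for r in rv],"j",s["joint_pos"].round(0).tolist())
E
python3 -c "
from meas import *
status()"
```

```text
t 3.1 tcp [624.7 182.1 433. ] corner [-40.7 220.4] F [ 0.1 -0.1  0.9] w 0.7
rot needed [[-0.407, 0.095, -0.027], [0.104, 0.697, 3.042]] j [4.0, 22.0, -36.0, 88.0, 15.0, 74.0, -44.0]
```

apply_moves([
  [[0.3,0.5,0.6,0,-0.136,0.032,-0.009],[0.3,0.5,0.6,0,-0.136,0.032,-0.009],[0.3,0.5,0.6,0,-0.136,0.032,-0.009],[0.3,0,0,0,0,0,0]],
])

```text
time_s: 3.5
tcp_pos: [641.0, 209.1, 431.5]
eef_rot: [-0.1, 64.3, -101.1]
force: [-0.7, 0.8, -0.4]
gripper_width: 0.701
```

```bash
python3 -c "
from meas import *
status()
p=robot.snapshot('scene');save(p,'s1',(160,20,460,320),2)"
```

```text
t 3.5 tcp [641.  209.1 431.5] corner [-30.  250.2] F [-0.7  0.8 -0.4] w 0.7
rot needed [[0.012, -0.003, -0.007], [0.262, 1.316, 2.833]] j [-13.0, 31.0, -30.0, 76.0, 30.0, 97.0, -55.0]
```

View pics/s1.png

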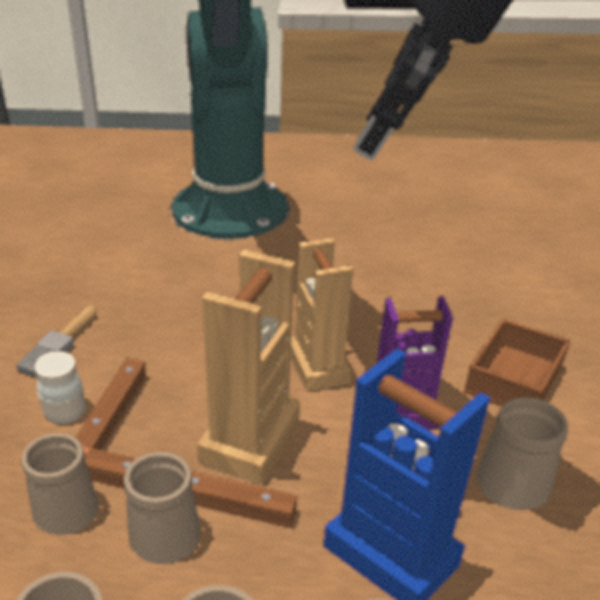

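apply_moves([
  [[0.3,-0.8,-1.8,-3,0.085,-0.017,0],[0.3,-0.8,-1.8,-4.5,0,0,0],[0.3,0,0,-4.5,0,0,0],[0.3,0,0,-4.5,0,0,0],[0.3,0,0,-4.5,0,0,0],[0.3,0,0,-4.5,0,0,0],[0.3,0,0,-3,0,0,0],[0.3,0,0,0,0,0,0]],
])

```text
time_s: 4.35
tcp_pos: [628.4, 154.8, 148.9]
eef_rot: [3.7, 70.1, -99.0]
force: [-0.4, -0.3, -0.3]
gripper_width: 0.698
```

```bash
python3 -c "
from meas import *
status(20)
p=robot.snapshot('scene');save(p,'s2',(160,60,460,320),2)
p=robot.snapshot('top');save(p,'t2',(100,80,400,320),2)"
```

```text
t 4.35 tcp [628.4 154.8 148.9] corner [-31.7 194.3] F [-0.4 -0.3 -0.3] w 0.7
rot needed [[0.002, 0.022, 0.018], [-0.188, -1.046, -2.93]] j [-8.0, 41.0, -27.0, 99.0, 37.0, 63.0, -67.0]
```

View pics/s2.png

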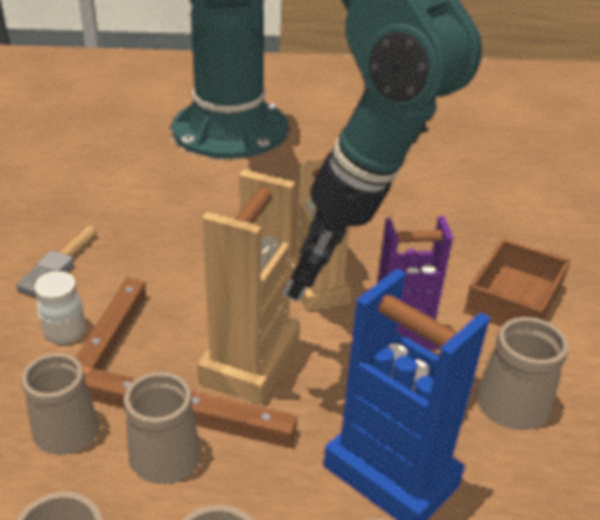

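View pics/t2.png

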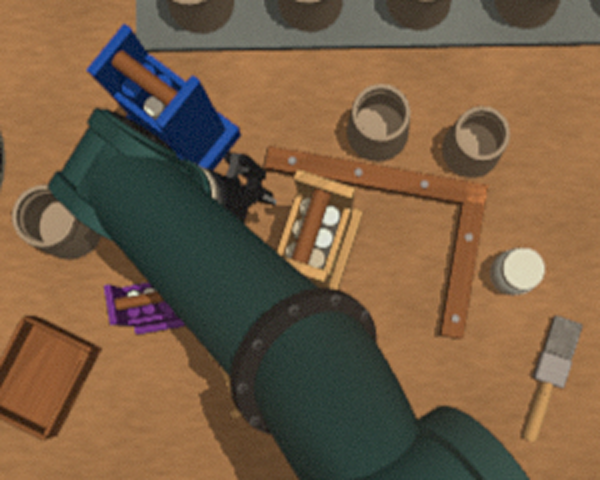

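apply_moves([
  [[0.3,0.4,1.6,0,0,0.01,0.009],[0.3,-0.6,0.3,-3,0,0.01,0.009],[0.3,0,0,-3,0,0,0],[0.3,0,0,-2,0,0,0],[0.3,0,0,0,0,0,0]],
])

```text
time_s: 4.95
tcp_pos: [639.4, 185.4, 84.7]
eef_rot: [5.0, 71.2, -96.7]
force: [-0.9, -1.0, -0.2]
gripper_width: 0.702
```

```bash
python3 -c "
from meas import *
status(20)
p=robot.snapshot('scene');save(p,'s3',(160,60,460,320),2)
P=cloud(p);z=P[...,2];l=(P[...,:2]-C[:2])@R2(C[2])
c=p['pixels'].astype(int)
m=(z>150)&(l[...,1]>190)&(l[...,1]<450)&(abs(l[...,0])<160)&(c[...,2]<110)
Q=np.c_[l[m],z[m]]
for zz in range(150,480,30):
  q=Q[abs(Q[:,2]-zz)<15]
  if len(q): print(zz,len(q),np.percentile(q[:,0],[1,99]).round(),np.percentile(q[:,1],[1,99]).round())
"
```

```text
t 4.95 tcp [639.4 185.4  84.7] corner [-26.9 226.5] F [-0.9 -1.  -0.2] w 0.7
rot needed [[-0.016, 0.032, -0.0], [-0.165, -1.027, -2.954]] j [-11.0, 46.0, -26.0, 99.0, 40.0, 59.0, -70.0]
150 242 [-145.  153.] [234. 403.]
180 815 [-150.  152.] [238. 403.]
210 585 [-17. 152.] [239. 403.]
240 1150 [-24. 150.] [240. 402.]
270 313 [-38.   6.] [248. 326.]
300 465 [-33.   3.] [260. 335.]
330 411 [-35.   9.] [272. 346.]
360 561 [-52.  17.] [274. 374.]
390 1081 [-59.  16.] [260. 372.]
420 1202 [-75.   8.] [245. 356.]
450 1027 [-70.  -8.] [222. 324.]
```

View pics/s3.png

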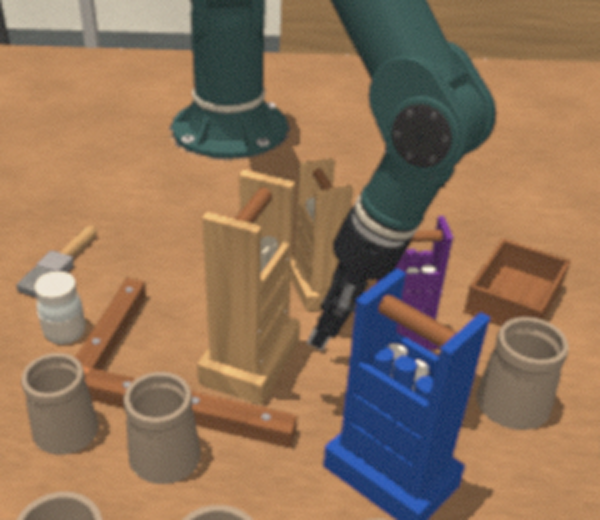

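apply_moves([
  [[0.3,-0.8,-0.5,-1,-0.016,0.032,0],[0.3,-0.6,-0.5,-2,0,0,0],[0.3,0,0,-2,0,0,0],[0.3,0,0,-1,0,0,0],[0.3,0,0,0,0,0,0]],
])

```text
time_s: 5.5
tcp_pos: [629.7, 178.0, 28.6]
eef_rot: [1.1, 70.2, -100.4]
force: [0.4, -0.3, 0.6]
gripper_width: 0.696
```

```bash
python3 -c "
from meas import *
status(20)
p=robot.snapshot('scene');save(p,'s4',(210,100,450,300),2.5)
"
```

```text
t 5.5 tcp [629.7 178.   28.6] corner [-35.  217.4] F [ 0.4 -0.3  0.6] w 0.7
rot needed [[-0.003, 0.007, 0.0], [-0.202, -1.048, -2.952]] j [-11.0, 50.0, -25.0, 100.0, 42.0, 56.0, -73.0]
```

View pics/s4.png

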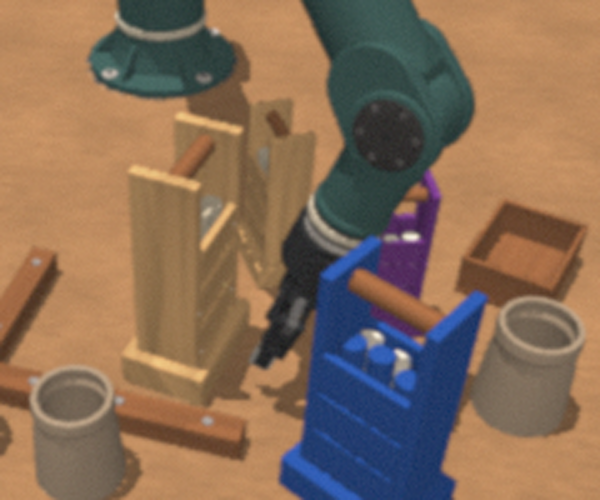

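apply_moves([
  [[0.3,0,0,-1,0,0,0],[0.3,-0.1,-0.5,-0.5,0,0,0],[0.3,-0.15,-0.7,0,0,0,0],[0.3,-0.15,-0.7,0,0,0,0],[0.3,-0.15,-0.7,0,0,0,0]],
])

```text
time_s: 6.05
tcp_pos: [625.7, 153.6, 14.5]
eef_rot: [1.7, 70.6, -99.8]
force: [-0.1, 3.3, 0.0]
gripper_width: 0.697
```

```bash
python3 -c "
from meas import *
status(20)
p=robot.snapshot('top');save(p,'t5',(100,80,400,320),2)
x,c,o=crate(cloud(p),[617.7,99.1,-.337]);print(x.round(3),c,rel(x,[619,-41.1,-.2]))
"
```

```text
t 6.05 tcp [625.7 153.6  14.5] corner [-34.1 192.7] F [-0.1  3.3  0. ] w 0.7
rot needed [[-0.008, 0.011, -0.0], [-0.195, -1.04, -2.955]] j [-10.0, 50.0, -24.0, 102.0, 43.0, 53.0, -73.0]
[ 6.18347e+02  9.71120e+01 -3.23000e-01] 23.87389955786628 (array([-28.09817521, 135.32776184]), np.float64(-0.12254121420647068))
```

View pics/t5.png

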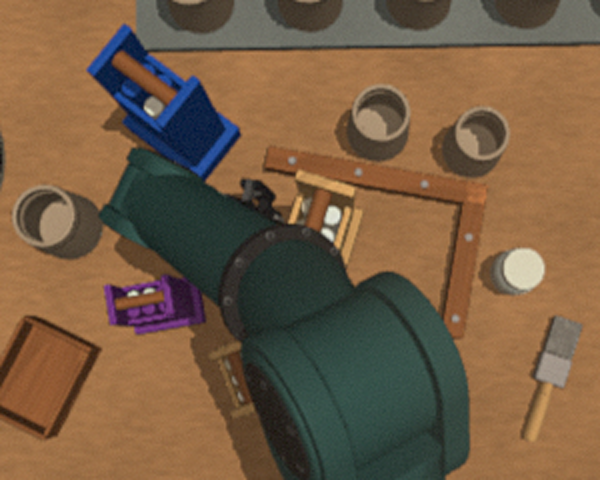

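apply_moves([
  [[0.3,-0.14,-0.7,0,0,0,0],[0.3,-0.14,-0.7,0,0,0,0],[0.3,-0.14,-0.7,0,0,0,0],[0.3,-0.14,-0.7,0,0,0,0],[0.3,-0.14,-0.7,0,0,0,0]],
])

```text
time_s: 6.6
tcp_pos: [618.6, 120.4, 15.0]
eef_rot: [1.9, 71.1, -99.4]
force: [-0.1, 3.3, -1.8]
gripper_width: 0.697
```

```bash
python3 -c "
from meas import *
status(20)
p=robot.snapshot('scene');save(p,'s6',(210,100,450,300),2.5)
x,c,o=crate(cloud(p),[620,70,-.2]);print(x.round(3),c,rel(x,[625.3,-42.4,-.197]))
"
```

```text
t 6.6 tcp [618.6 120.4  15. ] corner [-34.5 158.7] F [-0.1  3.3 -1.8] w 0.7
rot needed [[-0.017, 0.014, -0.003], [-0.189, -1.028, -2.962]] j [-8.0, 49.0, -23.0, 105.0, 45.0, 50.0, -72.0]
[ 6.21823e+02  6.53620e+01 -1.92000e-01] 176.2109326853015 (array([-24.50153334, 104.99734276]), np.float64(0.004614562660709393))
```

View pics/s6.png

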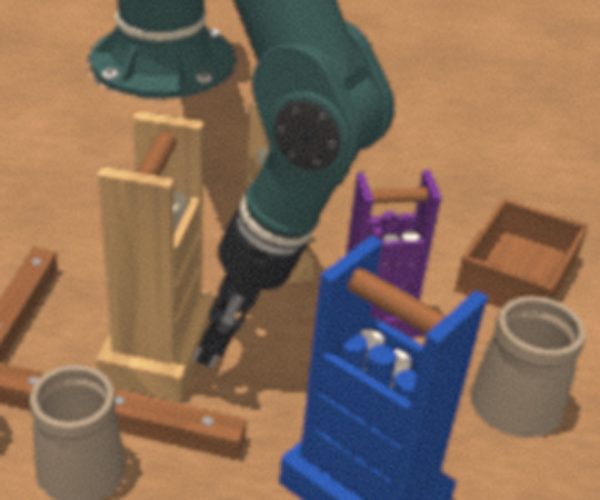

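apply_moves([
  [[0.3,-0.14,-0.7,0,-0.01,0.005,0],[0.3,-0.14,-0.7,0,0,0,0],[0.3,-0.14,-0.7,0,-0.005,0.005,0],[0.3,-0.14,-0.7,0,0,0,0],[0.3,-0.14,-0.7,0,0,0,0],[0.3,-0.14,-0.7,0,-0.005,0.005,0],[0.3,-0.14,-0.7,0,0,0,0],[0.3,-0.14,-0.7,0,0,0,0],[0.3,-0.14,-0.7,0,-0.005,0.005,0],[0.3,-0.14,-0.7,0,0,0,0]],
])

```text
time_s: 7.65
tcp_pos: [604.1, 43.8, 15.3]
eef_rot: [-0.6, 69.4, -101.8]
force: [1.1, 2.7, -1.4]
gripper_width: 0.703
```

```bash
python3 -c "
from meas import *
status(20)
p=robot.snapshot('scene');save(p,'s7',(210,100,450,300),2.5)
x,c,o=crate(cloud(p),[610,0,-.2]);print(x.round(3),c,rel(x,[625.3,-42.4,-.197]))
"
```

```text
t 7.65 tcp [604.1  43.8  15.3] corner [-33.5  80.8] F [ 1.1  2.7 -1.4] w 0.7
rot needed [[0.01, -0.006, -0.004], [0.219, 1.067, 2.942]] j [-3.0, 48.0, -21.0, 109.0, 47.0, 49.0, -69.0]
[ 6.07678e+02 -1.07580e+01 -1.94000e-01] 217.89796994439786 (array([-23.47440961,  27.58085147]), np.float64(0.002743408536612424))
```

apply_moves([
  [[0.3,-0.12,-0.6,0,0.01,-0.006,0],[0.3,-0.12,-0.6,0,0,0,0],[0.3,-0.12,-0.6,0,0,0,0],[0.3,-0.08,-0.4,0,0,0,0],[0.3,-0.06,-0.3,0,0,0,0],[0.3,-0.06,-0.3,0,0,0,0],[0.3,-0.06,-0.3,0,0,0,0]],
])

```text
time_s: 8.4
tcp_pos: [598.6, 15.3, 15.5]
eef_rot: [0.3, 70.6, -100.8]
force: [0.6, 8.1, 0.4]
gripper_width: 0.7
```

```bash
python3 -c "
from meas import *
status(20)
p=robot.snapshot('scene');save(p,'s8',(170,100,410,300),2.5)
x,c,o=crate(cloud(p),[600,-25,-.2]);print(x.round(3),c,rel(x,[625.3,-42.4,-.197]))
"
```

```text
t 8.4 tcp [598.6  15.3  15.5] corner [-33.3  51.7] F [0.6 8.1 0.4] w 0.7
rot needed [[-0.01, 0.004, -0.004], [0.204, 1.038, 2.954]] j [-0.0, 47.0, -21.0, 111.0, 48.0, 46.0, -68.0]
[ 6.01943e+02 -3.94400e+01 -1.93000e-01] 194.55128360669116 (array([-23.48483348,  -1.66886716]), np.float64(0.004176710070630696))
```

View pics/s8.png

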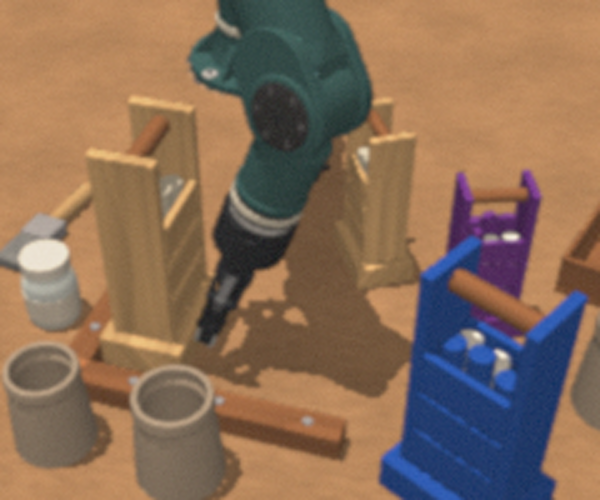

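apply_moves([
  [[0.3,0.4,2,0,0,0,0],[0.3,0.8,4,0,0,0,0],[0.3,0,0,4,0,0,0],[0.3,0,0,4.8,0,0,0],[0.3,0,0,4.8,0,0,0],[0.3,0,0,4.8,0,0,0],[0.3,0,0,4.8,0,0,0],[0.3,0,0,4.8,0,0,0],[0.3,0,0,4,0,0,0],[0.3,0,0,0,0,0,0]],
])

```text
time_s: 9.45
tcp_pos: [600.7, 68.3, 346.6]
eef_rot: [-2.7, 68.5, -104.1]
force: [1.1, 1.1, -0.1]
gripper_width: 0.703
```

```bash
python3 -c "
from meas import *
status(0,'x');status(20,'x')
p=robot.snapshot('top');save(p,'t9',(100,80,400,320),2)
"
```

```text
t 9.45 tcp [600.7  68.3 346.6] corner [-41.7 104.2] F [ 1.1  1.1 -0.1] w 0.7
rot needed [[0.358, 0.214, 1.551], [0.214, -0.358, -1.551]] j [1.0, 26.0, -31.0, 95.0, 29.0, 79.0, -50.0]
t 9.45 tcp [600.7  68.3 346.6] corner [-41.7 104.2] F [ 1.1  1.1 -0.1] w 0.7
rot needed [[0.035, 0.0, 1.574], [0.427, -0.679, -1.499]] j [1.0, 26.0, -31.0, 95.0, 29.0, 79.0, -50.0]
```

View pics/t9.png

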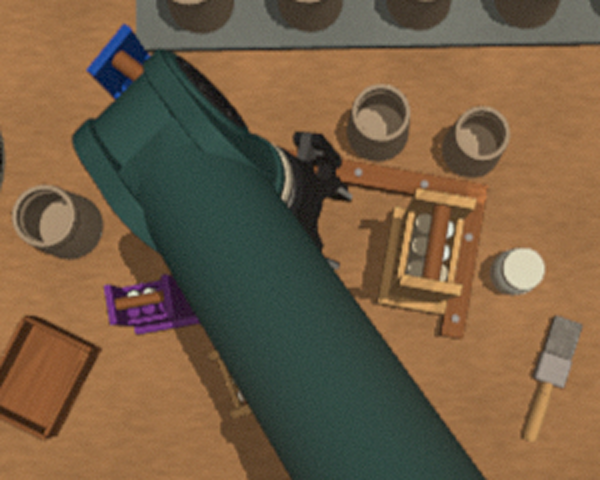

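apply_moves([
  [[0.5,-1.8,0,0,0.036,-0.057,-0.125],[0.5,-1.8,0,0,0.036,-0.057,-0.125],[0.5,-1.8,-1,0,0.036,-0.057,-0.125],[0.5,-1.5,-1,0,0.036,-0.057,-0.125],[0.5,-1.5,-1,0,0.036,-0.057,-0.125],[0.5,-1,-1,0,0.036,-0.057,-0.125],[0.5,-0.8,-1,0,0.036,-0.057,-0.125],[0.5,0,-1,0,0.036,-0.057,-0.125],[0.5,0,-1,0,0.036,-0.057,-0.125],[0.5,0,-1,0,0.036,-0.057,-0.125]],
])

```text
time_s: 10.5
tcp_pos: [478.9, -20.3, 326.8]
eef_rot: [167.6, 77.0, -11.7]
force: [-0.6, 0.0, -0.5]
gripper_width: 0.5
```

```bash
python3 -c "
from meas import *
status(20,'x')
"
```

```text
t 10.5 tcp [478.9 -20.3 326.8] corner [-143.6   -6.8] F [-0.6  0.  -0.5] w 0.5
rot needed [[-0.819, 0.147, 2.81], [0.036, -0.132, -0.202]] j [13.0, 5.0, -20.0, 124.0, 9.0, 40.0, -102.0]
```

apply_moves([
  [[0.5,1,0.4,-2,0.018,-0.066,-0.101],[0.5,1,0.4,-3,0.018,-0.066,-0.101],[0.5,0,0,-4,0,0,0],[0.5,0,0,-4,0,0,0],[0.5,0,0,-4,0,0,0],[0.5,0,0,-2,0,0,0],[0.5,0,0,0,0,0,0]],
])

```text
time_s: 11.2
tcp_pos: [485.9, -22.1, 140.8]
eef_rot: [174.9, 71.8, -16.0]
force: [0.4, -0.1, -0.2]
gripper_width: 0.495
```

```bash
python3 -c "
from meas import *
status(20,'x')
p=robot.snapshot('scene');save(p,'s10',(130,60,400,300),2.2)
p=robot.snapshot('top');save(p,'t10',(200,120,440,320),2.5)
x,c,o=crate(cloud(p),[597,-35,-.2]);print(x.round(3),c,rel(x,[619,-41.1,-.2]))
"
```

```text
t 11.2 tcp [485.9 -22.1 140.8] corner [-136.3   -7.2] F [ 0.4 -0.1 -0.2] w 0.5
rot needed [[-0.994, 0.24, 2.958], [0.021, -0.038, -0.003]] j [-12.0, 22.0, 6.0, 139.0, 63.0, 5.0, -170.0]
[ 5.97327e+02 -3.72370e+01 -1.96000e-01] 14.126665800380993 (array([-22.00805186,  -0.51920221]), np.float64(0.004073780961202422))
```

View pics/s10.png

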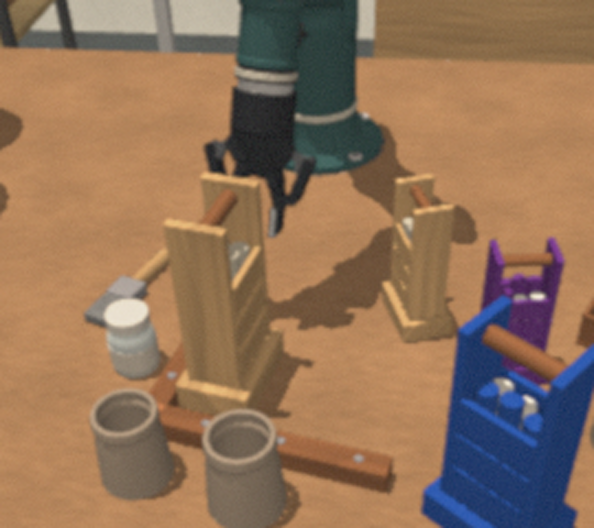

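View pics/t10.png

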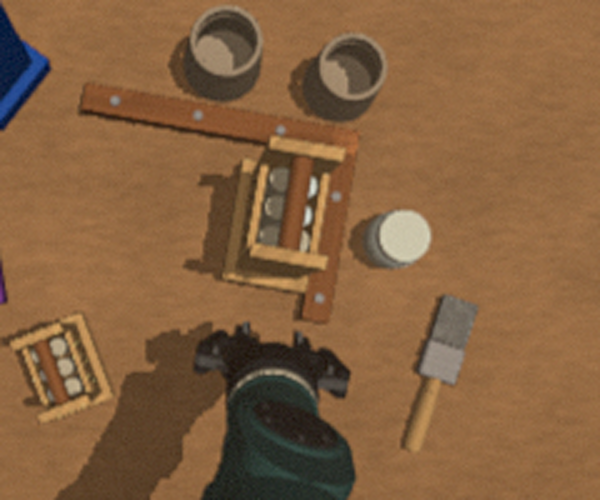

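apply_moves([
  [[0.2,0,0,4,0,0.06,0],[0.2,0,0,4,0,0.12,0],[0.2,0,0,4,0,0.12,0],[0.2,0,0,0,0,0,0]],
])

```text
time_s: 11.7
tcp_pos: [497.5, -33.0, 206.8]
eef_rot: [152.6, 79.4, -38.9]
force: [1.7, -0.1, -0.8]
gripper_width: 0.803
```

```bash
python3 -c "
from meas import *
status(22,'y')
"
```

```text
t 11.7 tcp [497.5 -33.  206.8] corner [-122.9  -15.6] F [ 1.7 -0.1 -0.8] w 0.8
rot needed [[-0.257, 0.557, 1.512], [-0.151, -0.212, -1.545]] j [17.0, 19.0, -29.0, 127.0, 32.0, 33.0, -138.0]
```

apply_moves([
  [[0.2,-1,0.5,2,-0.021,0.046,0.126],[0.2,-1,0.5,1,-0.021,0.046,0.126],[0.2,-0.5,0.5,0,-0.021,0.046,0.126],[0.2,-0.5,0.5,0,-0.021,0.046,0.126],[0.2,0,0.5,0,-0.021,0.046,0.126],[0.2,0,0.5,0,-0.021,0.046,0.126],[0.2,0,0.5,0,-0.021,0.046,0.126],[0.2,0,0.5,0,-0.021,0.046,0.126],[0.2,0,0.5,0,-0.021,0.046,0.126],[0.2,0,0.5,0,-0.021,0.046,0.126]],
])

```text
time_s: 12.7
tcp_pos: [456.8, 10.5, 244.8]
eef_rot: [10.9, 71.3, -104.0]
force: [0.1, 0.2, 0.2]
gripper_width: 0.799
```

```bash
python3 -c "
from meas import *
status(22,'y')
"
```

```text
t 12.7 tcp [456.8  10.5 244.8] corner [-171.4   18.9] F [0.1 0.2 0.2] w 0.8
rot needed [[-0.042, 0.077, 0.223], [-0.23, -0.987, -2.727]] j [19.0, 23.0, -47.0, 120.0, 35.0, 62.0, -75.0]
```

apply_moves([
  [[0.2,0.9,0.4,0,-0.021,0.038,0.112],[0.2,0.9,0.4,-2,-0.021,0.038,0.112],[0.2,0,0,-4,0,0,0],[0.2,0,0,-4,0,0,0],[0.2,0,0,-4,0,0,0],[0.2,0,0,-2,0,0,0],[0.2,0,0,0,0,0,0]],
])

```text
time_s: 13.4
tcp_pos: [471.3, 17.4, 84.1]
eef_rot: [-0.3, 68.2, -101.3]
force: [-0.4, -0.7, 1.0]
gripper_width: 0.806
```

```bash
python3 -c "
from meas import *
status(22,'y')
p=robot.snapshot('scene');save(p,'s11',(130,60,400,300),2.2)
p=robot.snapshot('top');save(p,'t11',(160,120,400,320),2.5)
"
```

```text
t 13.4 tcp [471.3  17.4  84.1] corner [-158.5   28.6] F [-0.4 -0.7  1. ] w 0.81
rot needed [[-0.004, -0.001, -0.007], [0.23, 1.145, 2.909]] j [10.0, 40.0, -41.0, 125.0, 55.0, 55.0, -83.0]
```

View pics/s11.png

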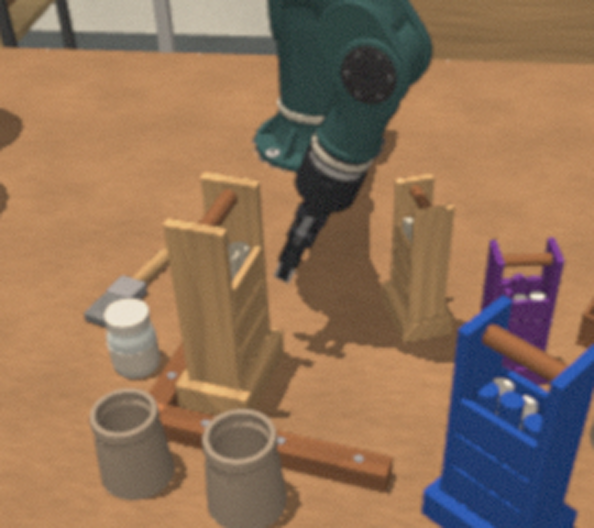

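View pics/t11.png

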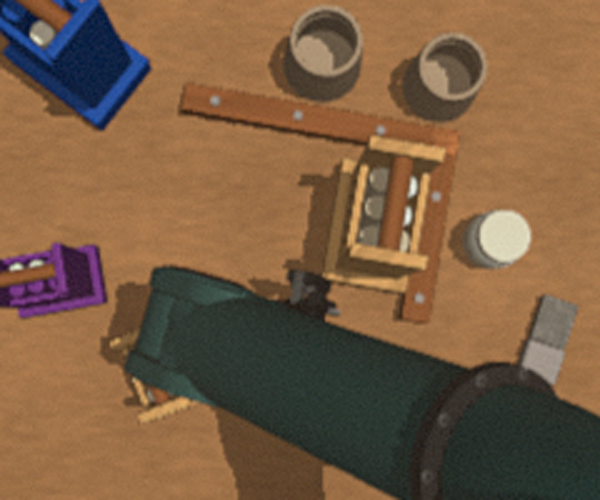

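```bash
python3 -c "
from meas import *
p=robot.snapshot('scene')
P=cloud(p);z=P[...,2];l=(P[...,:2]-C[:2])@R2(C[2])
c=p['pixels'].astype(int)
m=(z>85)&(l[...,1]>-60)&(l[...,1]<330)&(l[...,0]<-95)&(l[...,0]>-330)&(c[...,0]<c[...,1]+12)&(c.sum(-1)<260)
Q=np.c_[l[m],z[m]]
for y in range(0,300,20):
  q=Q[abs(Q[:,1]-y)<10]
  if len(q): print(y,len(q),'z',np.percentile(q[:,2],[1,50,99]).round(),'x',np.percentile(q[:,0],[1,99]).round())
im=p['pixels'].copy();im[m]=[255,0,0];cv2.imwrite('pics/mm.png',im[:300,150:450,::-1])
"
```

```text
0 29 z [521. 536. 544.] x [-158. -145.]
20 145 z [495. 529. 546.] x [-155. -137.]
40 346 z [102. 513. 547.] x [-150. -102.]
60 648 z [141. 489. 546.] x [-155.  -97.]
80 976 z [164. 464. 542.] x [-173. -116.]
100 1110 z [202. 420. 518.] x [-172. -119.]
120 1032 z [210. 390. 488.] x [-170. -114.]
140 799 z [266. 393. 460.] x [-187. -111.]
160 572 z [319. 401. 428.] x [-193. -110.]
180 334 z [348. 382. 403.] x [-191. -113.]
```

View pics/mm.png

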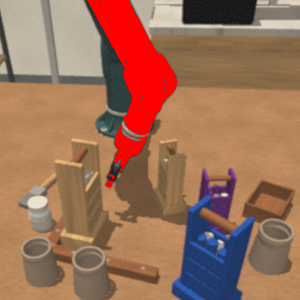

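apply_moves([
  [[0.2,0,0,-2,0,0,0],[0.2,0,0,-2,0,0,0],[0.2,0,0,-1.5,0,0,0],[0.2,0,0,-1,0,0,0],[0.2,0,0,0,0,0,0]],
])

```text
time_s: 14.05
tcp_pos: [479.9, 19.6, 28.6]
eef_rot: [3.3, 68.7, -98.1]
force: [-0.5, 0.3, 0.6]
gripper_width: 0.8
```

```bash
python3 -c "
from meas import *
status(22,'y')
p=robot.snapshot('scene');save(p,'s12',(170,90,370,270),3)
p=robot.snapshot('top');save(p,'t12',(220,140,400,290),3.3)
"
```

```text
t 14.05 tcp [479.9  19.6  28.6] corner [-150.4   32.5] F [-0.5  0.3  0.6] w 0.8
rot needed [[-0.009, 0.023, -0.003], [-0.197, -1.139, -2.916]] j [7.0, 46.0, -37.0, 125.0, 62.0, 51.0, -91.0]
```

View pics/s12.png

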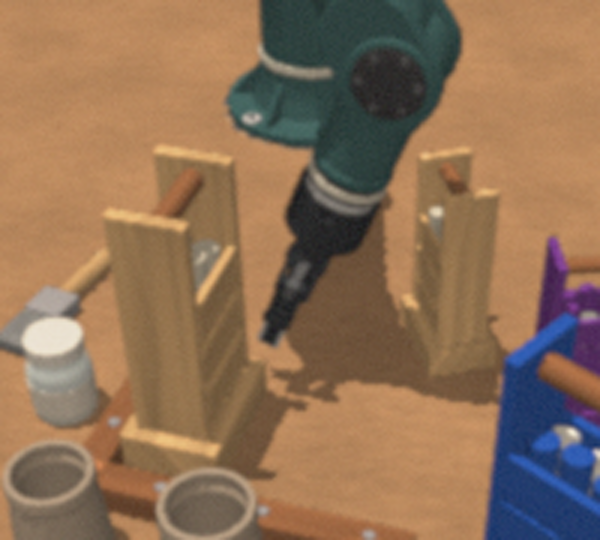

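View pics/t12.png

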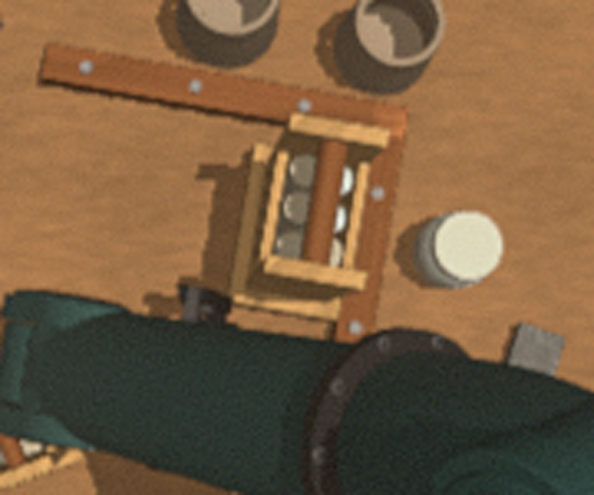

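apply_moves([
  [[0.2,-0.1,-0.5,-0.8,-0.009,0.023,0],[0.2,-0.1,-0.4,-0.5,0,0,0],[0.2,0.4,-0.1,0,0,0,0],[0.2,0.4,-0.1,0,0,0,0],[0.2,0.4,-0.1,0,0,0,0]],
])

```text
time_s: 14.65
tcp_pos: [491.7, 7.3, 17.0]
eef_rot: [0.3, 68.1, -100.9]
force: [-0.5, 1.1, 0.7]
gripper_width: 0.8
```

```bash
python3 -c "
from meas import *
status(22,'y')
p=robot.snapshot('scene');save(p,'s13',(170,90,370,270),3)
x,c,o=crate(cloud(p),[602,-39,-.2]);print(x.round(3),c,rel(x,[625.3,-42.4,-.197]))
"
```

```text
t 14.65 tcp [491.7   7.3  17. ] corner [-136.5   22.8] F [-0.5  1.1  0.7] w 0.8
rot needed [[-0.001, 0.002, -0.004], [0.227, 1.151, 2.911]] j [8.0, 47.0, -36.0, 123.0, 63.0, 52.0, -88.0]
[ 6.01806e+02 -3.93700e+01 -1.92000e-01] 260.9231128764859 (array([-23.63287646,  -1.62709017]), np.float64(0.005319451652168156))
```

View pics/s13.png

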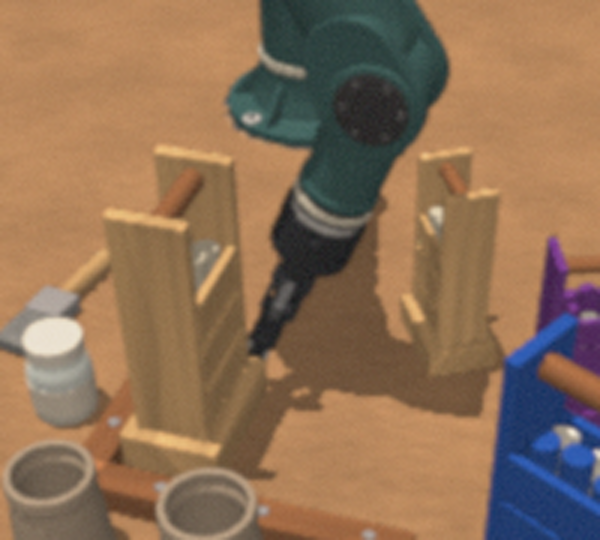

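apply_moves([
  [[0.2,0.4,-0.08,0,0,0,0],[0.2,0.4,-0.08,0,0,0,0],[0.2,0.4,-0.08,0,0,0,0]],
])

```text
time_s: 15.0
tcp_pos: [496.3, 7.7, 17.5]
eef_rot: [-1.7, 68.0, -102.9]
force: [-8.4, 3.5, 6.7]
gripper_width: 0.796
```

```bash
python3 -c "
from meas import *
status(22,'y')
p=robot.snapshot('scene');save(p,'s14',(170,90,370,270),3)
x,c,o=crate(cloud(p),[602,-39,-.2]);print(x.round(3),c,rel(x,[625.3,-42.4,-.197]))
"
```

```text
t 15.0 tcp [496.3   7.7  17.5] corner [-132.1   24.1] F [-8.4  3.5  6.7] w 0.8
rot needed [[-0.003, -0.011, -0.002], [0.247, 1.147, 2.907]] j [8.0, 48.0, -37.0, 122.0, 61.0, 52.0, -87.0]
[ 6.03784e+02 -3.94120e+01 -1.98000e-01] 270.6364722785015 (array([-21.68487333,  -1.28108947]), np.float64(-0.0006029113553090992))
```

View pics/s14.png

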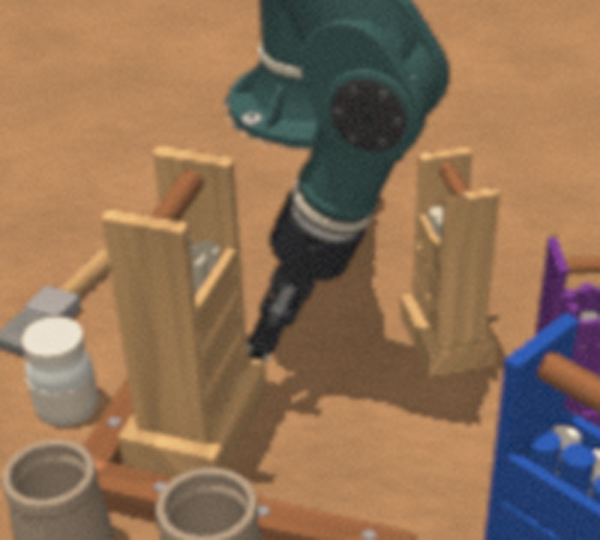

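apply_moves([
  [[0.2,0.6,-0.15,0,0,-0.01,0],[0.2,0.6,-0.15,0,0,0,0],[0.2,0.6,-0.15,0,0,0,0]],
])

```text
time_s: 15.35
tcp_pos: [503.6, 7.3, 17.8]
eef_rot: [-2.9, 68.2, -103.9]
force: [-9.8, 4.0, 7.6]
gripper_width: 0.798
```

```bash
python3 -c "
from meas import *
status(22,'y')
p=robot.snapshot('scene')
x,c,o=crate(cloud(p),[604,-39,-.2]);print(x.round(3),c,rel(x,[625.3,-42.4,-.197]))
"
```

```text
t 15.35 tcp [503.6   7.3  17.8] corner [-124.8   25.1] F [-9.8  4.   7.6] w 0.8
rot needed [[-0.007, -0.018, -0.005], [0.255, 1.14, 2.904]] j [9.0, 48.0, -37.0, 121.0, 61.0, 53.0, -85.0]
[ 6.1095e+02 -4.0276e+01 -2.0600e-01] 280.3077716093344 (array([-14.48868787,  -0.72540507]), np.float64(-0.008842746312207661))
```

apply_moves([
  [[0.2,0.6,-0.17,0,0,-0.015,0],[0.2,0.6,-0.17,0,0,0,0],[0.2,0.6,-0.17,0,0,0,0],[0.2,0.5,-0.15,0,0,0,0]],
])

```text
time_s: 15.8
tcp_pos: [514.2, 6.7, 18.1]
eef_rot: [-4.0, 68.4, -104.7]
force: [-7.4, 3.1, 5.5]
gripper_width: 0.8
```

```bash
python3 -c "
from meas import *
status(22,'y')
p=robot.snapshot('scene')
x,c,o=crate(cloud(p),[615,-40,-.2]);print(x.round(3),c,rel(x,[625.3,-42.4,-.197]))
"
```

```text
t 15.8 tcp [514.2   6.7  18.1] corner [-114.3   26.6] F [-7.4  3.1  5.5] w 0.8
rot needed [[-0.013, -0.024, -0.007], [0.262, 1.13, 2.902]] j [9.0, 48.0, -37.0, 120.0, 60.0, 54.0, -83.0]
[ 6.21101e+02 -4.15940e+01 -2.17000e-01] 246.11263083889403 (array([-4.27591498, -0.03115413]), np.float64(-0.02047896987821382))
```

apply_moves([
  [[0.2,0.5,-0.15,0,0,-0.015,0],[0.2,0.5,-0.15,0,0,0,0],[0.2,0.5,-0.15,0,0,0,0],[0.2,0.5,-0.15,0,0,0,0]],
])

```text
time_s: 16.25
tcp_pos: [516.3, 6.5, 18.7]
eef_rot: [-6.3, 68.4, -106.8]
force: [-9.5, 4.2, 6.8]
gripper_width: 0.8
```

```bash
python3 -c "
from meas import *
status(22,'y')
p=robot.snapshot('scene');save(p,'s15',(170,90,370,270),3)
x,c,o=crate(cloud(p),[620,-40,-.2]);print(x.round(3),c,rel(x,[625.3,-42.4,-.197]))
"
```

```text
t 16.25 tcp [516.3   6.5  18.7] corner [-112.2   26.9] F [-9.5  4.2  6.8] w 0.8
rot needed [[-0.016, -0.038, -0.007], [0.282, 1.123, 2.897]] j [10.0, 48.0, -37.0, 119.0, 59.0, 54.0, -82.0]
[ 6.23341e+02 -4.18950e+01 -2.22000e-01] 233.9120606340261 (array([-2.01971163,  0.11146482]), np.float64(-0.025147991187002422))
```

View pics/s15.png

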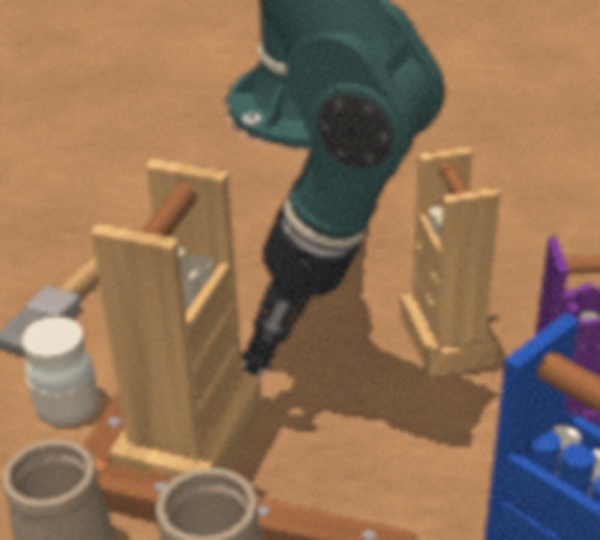

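apply_moves([
  [[0.2,0.9,-0.2,0,0,-0.02,0],[0.2,0.9,-0.2,0,0,0,0],[0.2,0.9,-0.2,0,0,0,0]],
])

```text
time_s: 16.6
tcp_pos: [516.0, 6.6, 19.8]
eef_rot: [-9.8, 67.9, -110.3]
force: [-16.4, 6.4, 12.7]
gripper_width: 0.801
```

```bash
python3 -c "
from meas import *
status(22,'y')
p=robot.snapshot('scene')
x,c,o=crate(cloud(p),[620,-40,-.2]);print(x.round(3),c,rel(x,[625.3,-42.4,-.197]))
"
```

```text
t 16.6 tcp [516.    6.6  19.8] corner [-112.5   26.9] F [-16.4   6.4  12.7] w 0.8
rot needed [[-0.016, -0.062, -0.004], [0.318, 1.12, 2.888]] j [10.0, 49.0, -38.0, 118.0, 57.0, 55.0, -80.0]
[ 6.23389e+02 -4.19030e+01 -2.23000e-01] 199.37137565333143 (array([-1.97132609,  0.11345551]), np.float64(-0.026039108028992536))
```

apply_moves([
  [[0.3,-1.5,0.3,0,0,0,0],[0.3,-1.5,0.3,1,-0.016,-0.05,0],[0.3,0,0.5,4,0,0,0],[0.3,0.8,4,2,0,0,0],[0.3,1.5,3.5,0,0,0,0],[0.3,4,-0.5,0,0,0,0],[0.3,4,-0.8,0,0,0,0],[0.3,0,0,0,0,0,0]],
])

```text
time_s: 17.45
tcp_pos: [589.9, 81.0, 95.1]
eef_rot: [-1.7, 67.6, -102.5]
force: [0.2, -1.3, -0.5]
gripper_width: 0.699
```

```bash
python3 -c "
from meas import *
status(20,'y')
p=robot.snapshot('scene');save(p,'s16',(170,90,370,270),3)
x,c,o=crate(cloud(p),[620,-40,-.2]);print(x.round(3),c,rel(x,[625.3,-42.4,-.197]))
"
```

```text
t 17.45 tcp [589.9  81.   95.1] corner [-54.8 114.5] F [ 0.2 -1.3 -0.5] w 0.7
rot needed [[0.039, -0.019, -0.008], [0.236, 1.108, 2.919]] j [5.0, 46.0, -41.0, 107.0, 50.0, 65.0, -75.0]
[ 6.23426e+02 -4.19880e+01 -2.20000e-01] 204.8773167839651 (array([-1.91823611,  0.03776272]), np.float64(-0.023462664598677158))
```

View pics/s16.png

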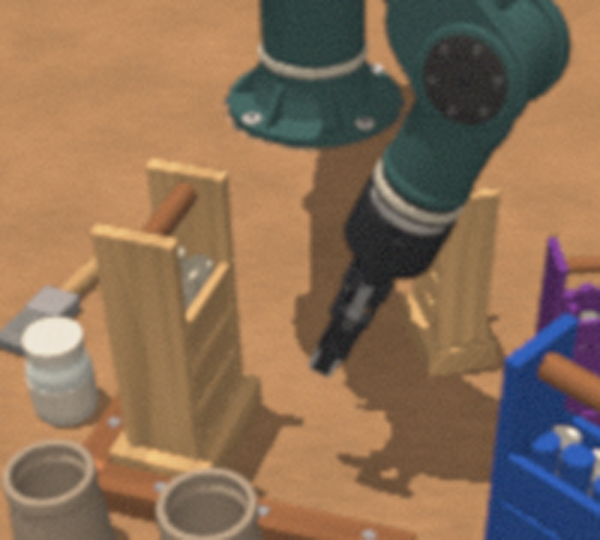

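apply_moves([
  [[0.3,1,-0.5,-2.5,0.039,-0.019,0],[0.3,0.8,-0.9,-2.5,0,0,0],[0.3,0,-1,-2,0,0,0],[0.3,-0.1,-1,-1,0,0,0],[0.3,-0.1,-0.7,0,0,0,0],[0.3,0,0,0,0,0,0]],
])

```text
time_s: 18.1
tcp_pos: [599.2, 39.5, 13.8]
eef_rot: [-0.9, 69.9, -101.5]
force: [-0.3, -1.3, -0.9]
gripper_width: 0.703
```

```bash
python3 -c "
from meas import *
status(20,'y')
"
```

```text
t 18.1 tcp [599.2  39.5  13.8] corner [-37.5  75.6] F [-0.3 -1.3 -0.9] w 0.7
rot needed [[0.0, -0.005, -0.013], [0.213, 1.05, 2.939]] j [8.0, 51.0, -37.0, 109.0, 58.0, 57.0, -77.0]
```

apply_moves([
  [[0.3,-0.1,-0.6,0,0,0,-0.013],[0.3,-0.1,-0.5,0,0,0,0],[0.3,-0.06,-0.4,0,0,0,0],[0.3,-0.04,-0.4,0,0,0,0],[0.3,-0.04,-0.4,0,0,0,0],[0.3,-0.04,-0.4,0,0,0,0],[0.3,-0.04,-0.4,0,0,0,0]],
])

```text
time_s: 18.8
tcp_pos: [596.9, 17.2, 17.4]
eef_rot: [-0.1, 71.0, -101.2]
force: [-0.2, 5.1, 0.3]
gripper_width: 0.702
```

```bash
python3 -c "
from meas import *
status(20,'y')
p=robot.snapshot('scene');save(p,'s17',(170,90,370,270),3)
x,c,o=crate(cloud(p),[620,-40,-.2]);print(x.round(3),c,rel(x,[625.3,-42.4,-.197]))
"
```

```text
t 18.8 tcp [596.9  17.2  17.4] corner [-35.3  53.2] F [-0.2  5.1  0.3] w 0.7
rot needed [[-0.017, 0.003, -0.006], [0.205, 1.026, 2.956]] j [10.0, 51.0, -37.0, 110.0, 58.0, 55.0, -76.0]
[ 6.2344e+02 -4.2041e+01 -2.2100e-01] 283.81860430211015 (array([-1.89375984, -0.01217037]), np.float64(-0.023895471303414267))
```

Just touching; press on a bit.

apply_moves([
  [[0.3,-0.05,-0.5,0,0,0,0],[0.3,-0.05,-0.5,0,0,0,0],[0.3,-0.05,-0.6,0,0,0,0],[0.3,-0.05,-0.6,0,0,0,0]],
])

```text
time_s: 19.25
tcp_pos: [596.7, 16.9, 17.6]
eef_rot: [-0.0, 73.3, -100.1]
force: [-0.8, 6.5, -0.3]
gripper_width: 0.703
```

```bash
python3 -c "
from meas import *
status(20,'y')
p=robot.snapshot('scene');save(p,'s17',(170,90,370,270),3)
x,c,o=crate(cloud(p),[620,-40,-.2]);print(x.round(3),c,rel(x,[625.3,-42.4,-.197]))
"
```

```text
t 19.25 tcp [596.7  16.9  17.6] corner [-35.5  53. ] F [-0.8  6.5 -0.3] w 0.7
rot needed [[-0.056, 0.01, -0.023], [0.183, 0.966, 2.96]] j [12.0, 50.0, -38.0, 111.0, 58.0, 53.0, -75.0]
[ 6.23419e+02 -4.20860e+01 -2.17000e-01] 247.2777772401547 (array([-1.90633386, -0.06074082]), np.float64(-0.020350106085880032))
```

View pics/s17.png

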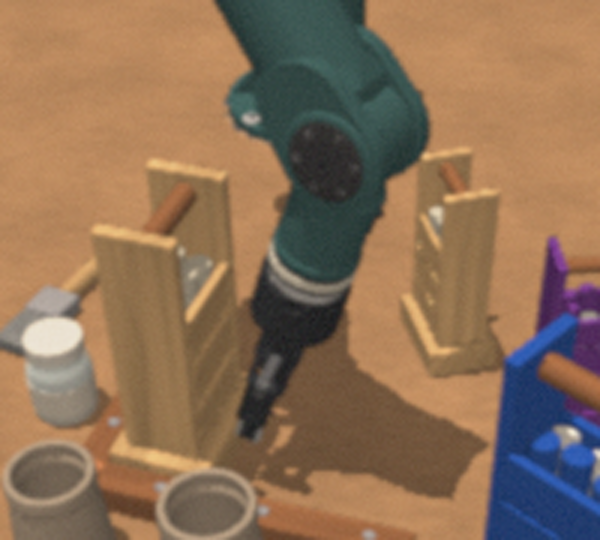

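apply_moves([
  [[0.3,-0.1,-1,0,-0.05,0.01,0],[0.3,-0.1,-1.2,0,-0.03,0.006,0],[0.3,-0.1,-1.4,0,-0.03,0.006,0],[0.3,-0.1,-1.4,0,-0.03,0.006,0]],
])

```text
time_s: 19.7
tcp_pos: [595.0, 13.4, 17.3]
eef_rot: [-0.8, 69.7, -98.9]
force: [-2.4, 16.6, 2.7]
gripper_width: 0.7
```

```bash
python3 -c "
from meas import *
status(20,'y')
p=robot.snapshot('scene')
x,c,o=crate(cloud(p),[620,-40,-.2]);print(x.round(3),c,rel(x,[625.3,-42.4,-.197]))
"
```

```text
t 19.7 tcp [595.   13.4  17.3] corner [-36.5  49.2] F [-2.4 16.6  2.7] w 0.7
rot needed [[0.005, -0.006, -0.057], [0.187, 1.048, 2.897]] j [10.0, 50.0, -37.0, 111.0, 60.0, 56.0, -75.0]
[ 6.2335e+02 -4.3564e+01 -1.9600e-01] 262.3961205136062 (array([-1.68488413, -1.52318187]), np.float64(0.0010690840446097583))
```

apply_moves([
  [[0.3,0.2,1.5,0,0,0,0],[0.3,0.6,3,0,0,0,0],[0.3,0.6,3,2,0,0,0],[0.3,0,0,5,0,0,0],[0.3,0,0,5,0,0,0],[0.3,0,0,5,0,0,0],[0.3,0,0,5,0,0,0],[0.3,0,0,5,0,0,0],[0.3,0,0,3,0,0,0],[0.3,0,0,0,0,0,0]],
])

```text
time_s: 20.75
tcp_pos: [605.6, 94.3, 324.9]
eef_rot: [-1.6, 69.4, -99.3]
force: [0.7, 1.0, -0.2]
gripper_width: 0.702
```

```bash
python3 -c "
from meas import *
status(20,'y')
for n,c0 in (('scene',[625.3,-42.4,-.197]),('top',[619.06,-41.1,-.2])):
  p=robot.snapshot(n);save(p,'e'+n,(190,110,390,270),3.5)
  P=cloud(p)
  x,c,o=crate(P,[620,-40,-.2]);print(n,x.round(3),c,rel(x,c0),o)
  q,i=corner(P,c0,x);print('corner now',q.round(3),i)
  z=P[...,2];l=(P[...,:2]-x[:2])@R2(x[2]);m=(abs(l)<[60,40]).all(-1)&(z>100)&(z<275);print('top z',np.percentile(z[m],[50,99]))
"
```

```text
t 20.75 tcp [605.6  94.3 324.9] corner [-42.  130.6] F [ 0.7  1.  -0.2] w 0.7
rot needed [[0.009, -0.011, -0.063], [0.192, 1.052, 2.888]] j [10.0, 32.0, -49.0, 96.0, 38.0, 82.0, -57.0]
scene [ 6.23185e+02 -4.35920e+01 -1.95000e-01] 185.53653514268973 (array([-1.84084335, -1.58328787]), np.float64(0.0022504552340540662)) [[[-63.4, -44.1], [-58.4, -41.8], [64.7, 44.6], [65.5, 45.4]], [[-51.7, -32.0], [-48.5, -30.4], [53.4, 33.4], [54.1, 33.7]]]
corner now [ 6.26502e+02 -4.81600e+01 -1.84000e-01] (np.int64(690), array([64. , 93.9]), np.int64(141), array([-70.4, -48.4]), array([-20.3,  -9.4]))
top z [193.4577565  259.61808017]
top [ 6.18661e+02 -4.15380e+01 -1.98000e-01] 18.447319047137032 (array([-0.30404158, -0.50864879]), np.float64(0.0024195996048355095)) [[[-65.0, -45.3], [-64.3, -42.6], [61.0, 44.5], [63.8, 45.0]], [[-52.9, -32.3], [-52.8, -31.3], [50.8, 33.0], [52.3, 33.2]]]
corner now [ 6.18661e+02 -4.43370e+01 -2.02000e-01] (np.int64(581), array([65.1, 94.4]), np.int64(579), array([-71.6, -44.1]), array([-111.8, -109.5]))
top z [213.65777016 263.33590001]
```

View pics/escene.png

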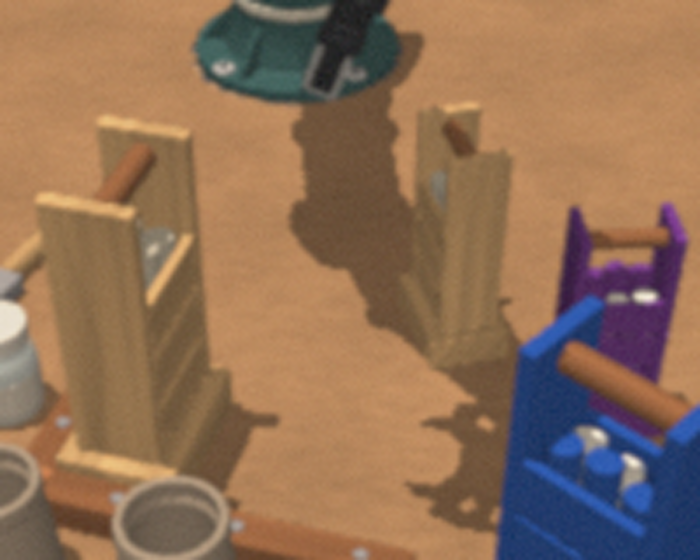

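View pics/etop.png

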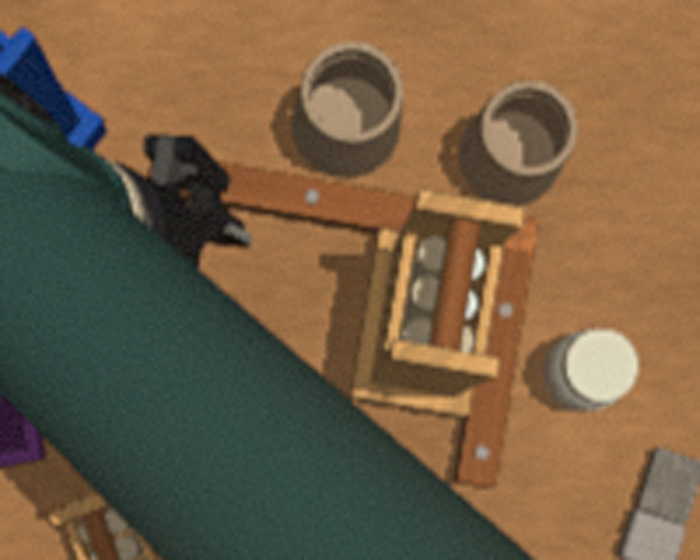

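```bash
python3 -c "
from meas import *
p=robot.snapshot('top');a=np.load('pics/top0.npz')['pixels'].astype(int);d=abs(p['pixels'].astype(int)-a).mean(-1)
for n,b in dict(pot_a=(272,120,306,160),pot_b=(325,134,356,166),pot_c=(90,170,150,210),jar=(348,205,372,228),brush=(360,236,388,302),tray=(89,236,153,302)).items(): print(n,d[b[1]:b[3],b[0]:b[2]].mean().round(1))
print(robot.read_state()['qd'].round(2))
print(robot.close_job())"
```

```text
pot_a 14.8
pot_b 14.8
pot_c 17.1
jar 23.8
brush 23.9
tray 14.8
[-0.04  1.48  0.9   1.4  -0.04 -0.04  0.13]
the job is handed in; nothing more can be done
None
```

The crate now stands in the corner, flush against both battens. I handed the job in at about 21 s of the 51 s allowed; no verdict was given.

**What I did:** I picked the large light-wood crate, not the smaller twin, the blue one or the purple one. All pushing was low on the base block.
1. I pushed its left face about 136 mm to the right with two fingers, until it met the short batten.
2. I pushed its near face about 22 mm, until it met the far batten.
3. I pressed once more on the left face to square it.
4. I drew off and lifted clear, to about 325 mm above the table.

For step 2 I first tried leaning the gripper back towards the robot, but two wrist joints came close to their limits. I backed out and pushed with the side of an open finger instead.

**Last checks of the crate in the corner frame:**

| Camera | x offset | y offset | Squareness error |
|---|---|---|---|
| Top | −0.3 mm | −0.5 mm | 0.002 rad |
| Scene | −1.8 mm | −1.6 mm | 0.002 rad |

The crate stood upright, and the wrist force was at its no-contact level. The largest wrist force I read after any push was about 22 N.

**Where checks disagreed or were weak:**
- **Camera agreement:** the two cameras differ by about 1.5 mm on the crate's place, which is well inside the tolerance.
- **Corner re-fit:** the corner frame above was measured before the pushing. Fitting it again at the end was unreliable because the crate hides the battens. It put the corner 3 to 6 mm off in y, so I kept the earlier measurement.
- **Other objects:** a last picture comparison of the pots, jar, brush and tray could not settle whether they moved, because the differences were similar everywhere and I had no reference for picture noise. In the pictures I looked at, none of them appeared to have moved, and I felt no contact with them.

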